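# Close the drill jig and hold its cam clamp at full lift

### The job

The wooden blank is already lying in the drill jig: first fold the jig's hinged guide plate fully down over it, then swing the cam lever, by the upright grip at its end, to the cam's highest lift, where the lever points straight away from the clamped blank and the jaw presses hardest, not short of it and not past it. The lever springs back if let go, so finish while still holding it there, with the blank clamped and the plate down. Leave the jar, the screwdriver and the spare blank on the bench alone.

Things in the scene. Friction and masses are not known exactly. Their poses are not given: they have to be found in the camera images.
- jig: Dark steel drill jig bolted to the bench, base plate 150 x 180 x 12 mm. Origin on the bench under the plate; the plate spans x -75..75, y -120..60 mm in the jig's frame; its z is up, its x points roughly away from the robot. A steel fence (top 36 mm above the bench, inner face at y = +23 mm) stands on its +y side, the cam on its -y side, the guide plate's hinge on its +x side. Only x, y and yaw (within 0.5 rad) vary.
- leaf (a joint): Angle of the hinged aluminium guide plate (rad): 0 = fully down and level over the blank (an end stop), about 0.9 to 1.3 = standing open at the start. Stiff hinge: it stays where it stands when open wide, needs about 1 N on the tab to move, and drops shut by itself once below about 0.8 rad. It cannot go below 0.
- leaf_hinge (a point): Point on the guide plate's hinge axis, mid-width, at (68, 21, 42) mm in the jig's frame. The axis runs along the jig's y. The plate is 62 mm wide and 8 mm thick and reaches 122 mm from the axis, then a tab 30 mm wide continues to 144 mm; at angle a the plate's mid-plane runs from here along -x cos(a) + z sin(a) of the jig's frame. Two low steel bushings stand 6 mm proud of its top, 40 and 85 mm from the axis.
- leaf_tab (a point): Middle of the outer edge of the tab, on the guide plate's top side, 144 mm from the hinge axis. With the plate down its top is 46 mm above the bench. Push on the tab or the plate's top side from above to close it.
- cam (a joint): Angle of the cam and its lever (rad) about the upright pivot, counter-clockwise from above: 0 = lever along the jig's -x, pi/2 (1.571) = highest lift, lever along the jig's -y, pointing straight away from jaw, blank and fence. It runs on to a stop at 2.15, where the lift has fallen again. Starts between 0 and 0.3. A return spring (0.1 N m/rad towards 0) and friction (0.05 N m) mean about 2 N at the grip to move or hold it; let go at the top it swings back to about 0.5.
- lever: Dark steel flat lever, 16 mm wide, 8 mm thick (35 +- 4 mm above the bench), 115 mm long, fixed on the steel eccentric disc (48 mm across, its fat side opposite the lever), with the grip at its end. Origin on the pivot axis 12.5 mm above the bench; the lever runs along its own -x.
- lever_pivot (a point): Point on the cam's upright pivot axis, at (0, -75, 42.5) mm in the jig's frame.
- lever_grip (a point): Centre line of the upright black round grip, 110 mm from the pivot axis, 76.5 mm above the bench. The grip is 19 mm in diameter, stands from 45 to 97 mm above the bench and turns freely about its own upright axis.
- jaw: Dark steel sprung jaw, 56 mm (x) by 12 mm (y) by 20 mm high, driven along the jig's +y by the cam: 12 mm of lift in all, the last 4 mm squeezing its springs, to about 12 N on the blank. Origin at the middle of its underside.
- blank: Dark wooden blank 100 x 30 x 22 mm lying loose in the jig between jaw and fence, long side along the jig's x, a few mm of play. Origin at the centre of its underside, 12 mm above the bench.
- spare_blank: Lighter wooden blank 100 x 30 x 22 mm on the bench beside the jig. Bystander. Origin at the centre of its underside.
- jar: Amber glass jar with a dark steel cap, 52 mm across, 60 mm high, standing on the bench beyond the jig. Bystander. Origin at the centre of its underside.
- screwdriver: Screwdriver with a wooden handle, 170 mm long, lying on the bench beyond the jig. Bystander. Origin at the middle, on the bench.
There are look-alikes about, which are no part of the job. What is shaped like the blank but red is not meant.

How it is judged (in metres and radians):
On the way, in this order (a step that is already met when the one before it is completed fails the run):
1. the guide plate is fully down while the cam lever is still far from its highest lift (value of joint leaf below 0.04 rad and value of joint cam below 0.9 rad), for 0.2 s.
2. the fingers hold the lever at the cam's highest lift and the jaw presses on the blank (value of joint cam between 1.451 and 1.691 rad and contact force between jaw and blank above 5 N and contact force between the fingers and lever above 0.4 N), for 0.3 s.
At the end, for the whole second after the job is handed in: The guide plate is down (within 0.04 rad), the cam lever stands still within 0.12 rad (7 degrees) of its highest lift, held there by the robot's fingers (over 0.4 N on the lever or its grip), and the jaw presses on the blank with more than 5 N (all of step 2 and value of joint leaf below 0.04 rad and velocity of joint cam between -0.1 and 0.1 rad/s); the arm keeps its last pose, push and grip.
It fails at once if the jar, the screwdriver or the spare blank is moved more than 30 mm or the jar is tipped (distance of any of jar, screwdriver, spare_blank from where it was at the start of the episode above 0.03 m or angle between jar's own z axis and vertical above 0.5 rad).
It also fails if it takes over 48 s, if anything falls off the work surface, if the arm or the gripper's body presses on something with over 40 N, if the wrist force passes 120 N, or if a joint passes its speed limit or range.

### The arm

A 6-joint arm with a two-finger parallel gripper is mounted at the origin on the work surface. World frame = base frame: x ahead of the robot, y to its left, z up, the work surface at z = 0. Lengths are in mm, angles in rad, forces in N, time in s.
With the tool pointing down it reaches from about 350 to 975 mm from the base axis. Payload 7.1 kg.
Tool frame: the origin (TCP) lies midway between the tips of the shut fingers; the grasp point (between the pads) lies 19 mm behind it (ctrl.grasp_offset is the distance from the TCP to the grasp point, in mm); z points along the fingers, y is the line along which they close (so a half turn about z gives the same grasp; the last joint's range is limited). The gripper opens to 88 mm and grips with 3 to 60 N. Pads are 20 mm wide; open, the fingers measure 115 mm over their backs; the gripper's body (75 mm by 178 mm) begins 61 mm behind the grasp point.
Start: joints at [1.21, 0.423, 1.63, -0, 1.089, -0.019], TCP at [209.458, 588.84, 222.675] pointing down, gripper open.
Joint ranges: [-3, 3], [-0.9, 2.11], [0.09, 2.58], [-1.31, 4.45], [0.11, 2.69], [-2.54, 2.54]. Speed limits (rad/s): [2.39, 2.39, 3.01, 3.14, 3.14, 3.14].

### API

Orientations are given as a rotation vector (axis times angle).
In Python, from workcell import sensors, viewer, ctrl gives the robot as it stands. The module is installed in compiled form; this text tells all that it offers.
- The arm moves only by the shell command python3 -m handwheel 'ROWS'. ROWS is JSON, a list of rows, each a list of 7 numbers: the shift along the tool's x, y, z in mm, then the turn, a rotation vector about the tool's x, y, z in rad, then the closure, from 0 (fully open) to 1 (shut). In form: [[x, y, z, rx, ry, rz, jaw], ...]. A call has 1 to 10 rows; each row shifts and turns the commanded pose from where the row before left it, along the tool's axes as they then stand; what a row does not reach is not made up. A row lasts 1/8 s, in which the tool goes at most 62.5 mm and 10.7 degrees, less where a joint would pass 70% of its speed; a pose out of reach is approached as far as the arm can. A call is refused whole if a number of a shift passes 62.5 or a number of a turn 0.188, either way. A call with a gripper value outside its range is refused whole. The fingers move at their own pace and stop on an object; the grip force is fixed at half the most. Time passes only in rows, so rows that do not move let the fingers close. It gives the time, the measured TCP pose, the force, the opening and the grip force at its end, in the units of the state.
- sensors.get_obs(): the state, without advancing time (a new reading comes with each control period).
- viewer.get_image(name): name is "scene" or "top"; returns a dict with "frame" (480x640x3 uint8, blue, green, red), "fov_y" (degrees; the focal length in pixels is half the picture's height over the tangent of half this angle, whatever the lens; pixels are square), "cx", "cy" (the principal point, pixels), "R" (3x3) and "t" (3): a world point X has camera coordinates R X + t. Camera axes: x right, y down, z forward; pixel columns grow to the right and rows downward; lengths in mm; the calibration is good to about 2 mm. A picture is of the moment at which its call begins. There is no depth.
- ctrl.close_job(): hands the job in; it is judged then, once.
The state is a dict: "t": time; "qpos": joint angles; "qvel": joint speeds; "joint_torque": joint torques, N m; "ee_pos": TCP position; "orientation": TCP orientation; "ft_force": force on the tool from outside, world axes, zero at the start; "moment": the same for the moment, N m; "width": finger opening in mm; "grasp_force": force on a finger pad.
Only numpy, scipy, OpenCV 4.12 (cv2) and the standard library are available. Lean on these libraries where they do the work, as an engineer would, in place of code of your own. Each camera call takes 0.05 s, during which the arm holds its last target. There are 200 camera calls.

## Working session

There is one attempt and no reset: what is moved stays moved. The work goes in short steps, Python scripts to look and compute and a shell command to move; the robot and the scene stay as the last step left them, time stands still between calls to the robot, and variables do not carry over. Pictures are saved under pics/ and viewed, at most 10 in all, crops included, and the job is handed in when it is done.

```bash
mkdir -p pics; cat > h.py <<'E'
import numpy as np, cv2
from workcell import sensors, viewer, ctrl
def cam(n):
    d=viewer.get_image(n); d['f']=d['frame'].shape[0]/2/np.tan(np.radians(d['fov_y'])/2)
    d['R']=np.array(d['R']);d['t']=np.array(d['t']);return d
def ray(d,u,v):
    r=d['R'].T@np.array([(u-d['cx'])/d['f'],(v-d['cy'])/d['f'],1]);return -d['R'].T@d['t'],r/np.linalg.norm(r)
def plane(d,u,v,z):
    o,r=ray(d,u,v);return o+r*(z-o[2])/r[2]
def tri(d1,p1,d2,p2):
    o,r=ray(d1,*p1);q,s=ray(d2,*p2)
    k=np.linalg.lstsq(np.c_[r,-s],q-o,rcond=None)[0]
    a=o+r*k[0];b=q+s*k[1];return (a+b)/2,np.linalg.norm(a-b)
def proj(d,X):
    c=d['R']@np.array(X,float)+d['t'];return c[:2]/c[2]*d['f']+[d['cx'],d['cy']]
E
python3 - <<'E'
from h import *
import pickle
D={}
for n in('scene','top'):
    d=cam(n);D[n]=d;cv2.imwrite(f'pics/{n}0.png',d['frame']);print(n,d['fov_y'],d['cx'],d['cy'],-d['R'].T@d['t'])
pickle.dump(D,open('d0.pkl','wb'))
o=sensors.get_obs();print(o)
E
```

```text
scene 57.76257039517984 323.1883762293631 239.33024897937278 [888.0424329  -74.02626482 600.47308803]
top 53.23297572096911 321.1753141557534 231.09687507811162 [442.23889012 125.1005757  802.69902577]
{'t': 0.1, 'qpos': array([ 1.21004320e+00,  4.23783457e-01,  1.63056684e+00,  3.07134659e-05,
        1.08860041e+00, -1.90261973e-02]), 'qvel': array([-0.00011385, -0.00192183, -0.00169804, -0.00198069, -0.00128465,
       -0.00034162]), 'joint_torque': array([ 6.09987328e-04, -5.45618069e+01, -2.74321890e+01,  6.45936141e-02,
        1.88625039e-02, -2.89281422e-05]), 'ee_pos': array([209.26044394, 588.41758341, 221.98590677]), 'orientation': array([-5.34149198e-01, -3.09556236e+00,  2.08662329e-03]), 'ft_force': array([1.11945237, 0.25766966, 0.09183411]), 'moment': array([-0.0409823 ,  0.00834807, -0.0515113 ]), 'grasp_force': 0.0, 'width': 87.74070297279363}
```

View pics/scene0.png

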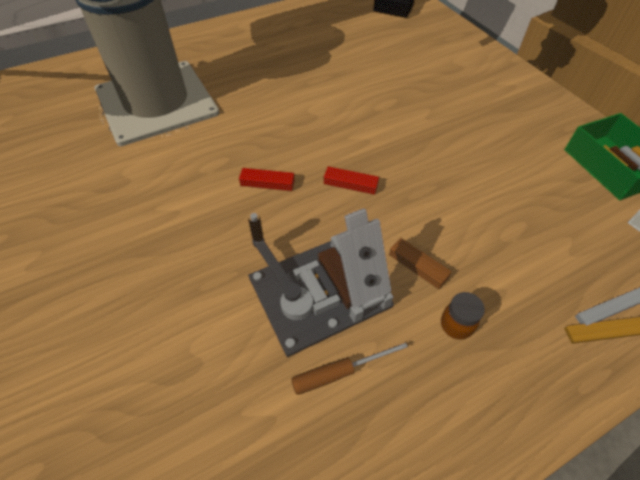

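View pics/top0.png

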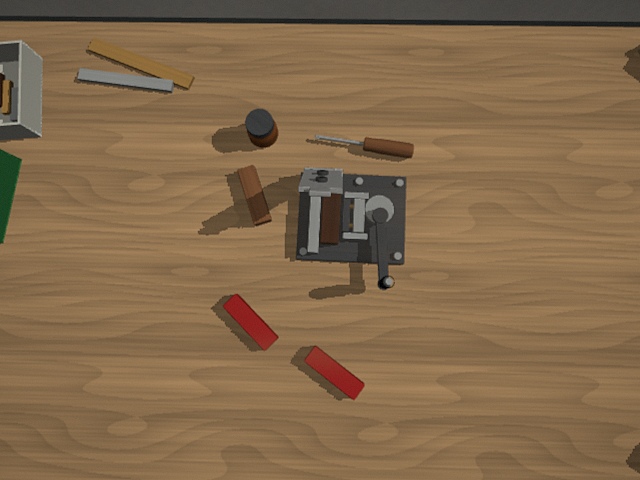

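The scene view shows the jig at about (320,295), the open guide plate with its tab at (357,215), the grip top at (255,217), the jar at (463,315), the screwdriver at (350,370) and the spare blank at (420,262). In the top view the base plate corners are about (301,170), (406,177), (404,264) and (297,259), and the grip top is at (387,282). Both red blanks are decoys.

```bash
python3 - <<'E'
from h import *
import pickle
D=pickle.load(open('d0.pkl','rb'));s,t=D['scene'],D['top']
# jig plate from top: non-saturated pixels (steel) blob in ROI
hsv=cv2.cvtColor(t['frame'],cv2.COLOR_BGR2HSV)
m=((hsv[...,1]<70)).astype(np.uint8)*255
r=np.zeros_like(m);r[155:275,285:420]=m[155:275,285:420]
r=cv2.morphologyEx(r,cv2.MORPH_OPEN,np.ones((9,9)))
c=max(cv2.findContours(r,0,2)[0],key=cv2.contourArea)
b=cv2.boxPoints(cv2.minAreaRect(c));P=np.array([plane(t,u,v,12) for u,v in b]);print(b.round(1).tolist(),P.round(1).tolist())
print('sides',[np.linalg.norm(P[i]-P[i-1]).round(1) for i in range(4)])
# big crops
for n,d,(x,y,w,h) in(('s',s,(235,195,170,165)),('t',t,(285,155,140,145))):
    k=cv2.resize(d['frame'][y:y+h,x:x+w],None,fx=2.9 if n=='s' else 3.3,fy=2.9 if n=='s' else 3.3,interpolation=cv2.INTER_CUBIC)
    D[n]=k
H=max(D['s'].shape[0],D['t'].shape[0]);Z=[cv2.copyMakeBorder(D[k],0,H-D[k].shape[0],0,0,0) for k in 'st']
I=np.hstack(Z);print(I.shape);cv2.imwrite('pics/c0.png',cv2.resize(I,None,fx=800/I.shape[1],fy=800/I.shape[1]));print(800/I.shape[1],D['s'].shape)
print('grip top',tri(s,(255,217),t,(387,282)))
E
```

```text
[[295.70001220703125, 270.8999938964844], [299.6000061035156, 166.8000030517578], [406.6000061035156, 170.8000030517578], [402.70001220703125, 274.8999938964844]] [[500.6, 180.1, 12.0], [678.6, 178.5, 12.0], [674.4, -3.9, 12.0], [497.4, 3.9, 12.0]]
sides [np.float64(176.2), np.float64(178.0), np.float64(182.4), np.float64(177.2)]
(478, 955, 3)
0.837696335078534 (478, 493, 3)
grip top (array([480.74540096,  39.61564823,  94.05245092]), np.float64(0.08551247086323167))
```

View pics/c0.png

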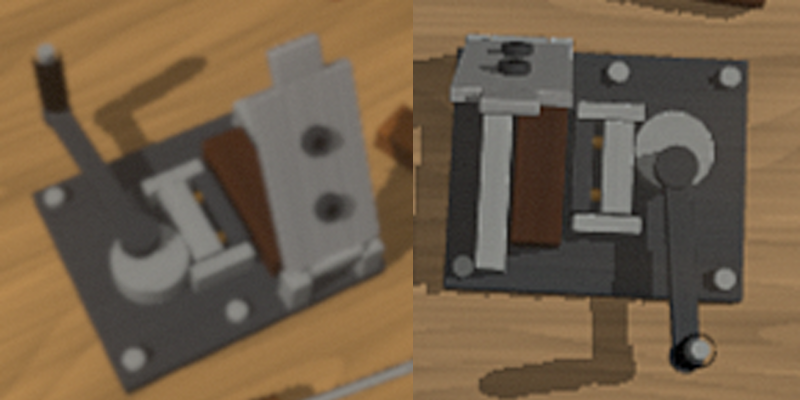

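```bash
cat > m.py <<'E'
from h import *
import pickle
D=pickle.load(open('d0.pkl','rb'));s,t=D['scene'],D['top']
T=lambda x,y:(285+(x-413)/2.764,155+y/2.764)
S=lambda x,y:(235+x/2.429,195+y/2.429)
c=[plane(t,*T(*p),12)[:2] for p in((748,61),(741,302),(444,288))]
c=np.array(c);print('corners',c.round(1).tolist(),np.linalg.norm(c[0]-c[1]),np.linalg.norm(c[1]-c[2]))
ey=(c[2]-c[1]);ey/=np.linalg.norm(ey);ex=c[0]-c[1];ex/=np.linalg.norm(ex)
yx=np.arctan2(ex[1],ex[0]);yy=np.arctan2(-ey[0],ey[1]);yaw=(yx+yy)/2;print('yaw',yx,yy)
R=np.array([[np.cos(yaw),-np.sin(yaw)],[np.sin(yaw),np.cos(yaw)]])
loc=np.array([[75,-120],[-75,-120],[-75,60]])
o=(c-loc@R.T).mean(0);print('origin',o.round(1))
J=lambda p:np.r_[o+R@np.array(p[:2]),p[2]]
for n,a,b in(('boss top',(143,235),(676,166)),('grip top',(45,52),(702,350)),('tab',(295,42),(510,106)),('bolt-x-y',(54,197),(724,278))):
    X,e=tri(s,S(*a),t,T(*b));q=R.T@(X[:2]-o);print(n,X.round(1),'err',round(e,1),'jig',q.round(1))
print('pivot pred',J((0,-75,42.5)).round(1),'hinge',J((68,21,42)).round(1),'tab down',J((-76,21,46)).round(1),'grip goal',J((0,-185,76.5)).round(1))
for n,d in(('s',s),('t',t)):print(n,[proj(d,J(p)).round(0).tolist() for p in((75,60,12),(-75,-120,12),(75,-120,12),(68,21,42))])
E
python3 m.py
```

```text
corners [[663.3, -3.1], [514.9, 2.3], [520.0, 179.9]] 148.49554772657714 177.67937635396913
yaw -0.036175748538535536 -0.028964142457731077
origin [593.  118.8]
boss top [592.3  44.7  37.4] err 2.2 jig [  1.7 -74.1]
grip top [481.4  36.8  97.7] err 1.0 jig [-108.9  -85.6]
tab [595.3 139.9 168.8] err 2.0 jig [ 1.6 21.2]
bolt-x-y [528.7  12.6  15.1] err 0.2 jig [ -60.8 -108.2]
pivot pred [590.6  43.9  42.5] hinge [661.7 137.6  42. ] tab down [517.7 142.3  46. ] grip goal [587.  -66.1  76.5]
s [[395.0, 303.0], [247.0, 273.0], [286.0, 355.0], [372.0, 300.0]]
t [[301.0, 172.0], [404.0, 265.0], [406.0, 177.0], [323.0, 172.0]]
```

The measurements fit the text: grip height 97, boss 37, plate corners 148x178, tab 143 mm from the hinge. That puts the leaf at about 1.09 rad and the cam at about 0.1 rad. I'll first go to a point beyond and above the plate with the fingers shut.

```bash
cat > go.py <<'E'
import sys
from h import *
from scipy.spatial.transform import Rotation as Ro
o=sensors.get_obs();R=Ro.from_rotvec(o['orientation']).as_matrix()
p=o['ee_pos']; print('pos',p.round(1),'t',o['t'],'F',np.round(o['ft_force'],1),'w',round(o['width'],1),'gf',round(o['grasp_force'],1),'toolx',R[:,0].round(3),'z',R[:,2].round(3))
for a in sys.argv[1:]:
    g=np.array(eval(a),float);print(a,'tool shift',(R.T@(g-p)).round(1),np.linalg.norm(g-p).round(1));p=g
E
python3 go.py 665,140,225 665,140,150 590,140,140 550,140,130
```

```text
pos [209.3 588.4 222. ] t 0.1 F [1.1 0.3 0.1] w 87.7 gf 0.0 toolx [-0.942  0.335  0.   ] z [-0.001 -0.001 -1.   ]
665,140,225 tool shift [-579.7 -269.8   -2.7] 639.4
665,140,150 tool shift [-0.   0.1 75. ] 75.0
590,140,140 tool shift [ 70.7 -25.1  10. ] 75.7
550,140,130 tool shift [ 37.7 -13.4  10. ] 41.2
```

```bash
python3 -m handwheel '[[-41,-19,0,0,0,0,1],[-41,-19,0,0,0,0,1],[-41,-19,0,0,0,0,1],[-41,-19,0,0,0,0,1],[-41,-19,0,0,0,0,1],[-41,-19,0,0,0,0,1],[-41,-19,0,0,0,0,1],[-41,-19,0,0,0,0,1],[-41,-19,0,0,0,0,1],[-41,-19,0,0,0,0,1]]' && python3 -m handwheel '[[-41,-19,0,0,0,0,1],[-41,-19,0,0,0,0,1],[-41,-19,0,0,0,0,1],[-41,-19,0,0,0,0,1],[0,0,0,0,0,0,1]]'; python3 go.py 665,140,225 665,140,150 590,140,140 550,140,130
```

```text
t: 1.35
ee_pos: [532.8, 271.1, 222.4]
orientation: [-0.534, -3.095, 0.0]
ft_force: [-0.1, 0.4, 0.4]
width: 0.3
grasp_force: 0.0
t: 1.98
ee_pos: [662.7, 143.4, 222.0]
orientation: [0.539, 3.095, -0.001]
ft_force: [-1.5, 0.9, -0.8]
width: 0.4
grasp_force: 0.0
pos [662.7 143.4 222. ] t 1.975 F [-1.5  0.9 -0.8] w 0.4 gf 0.0 toolx [-0.941  0.338 -0.   ] z [-0. -0. -1.]
665,140,225 tool shift [-3.4 -2.4 -3. ] 5.1
665,140,150 tool shift [ 0.  0. 75.] 75.0
590,140,140 tool shift [ 70.6 -25.4  10. ] 75.7
550,140,130 tool shift [ 37.6 -13.5  10. ] 41.2
```

```bash
python3 -m handwheel '[[0,0,35,0,0,0,1],[0,0,35,0,0,0,1],[19,-8,0,0,0,0,1],[19,-8,0,0,0,0,1],[17,-6,3,0,0,0,1],[14,-5,3,0,0,0,1],[14,-5,3,0,0,0,1],[14,-5,3,0,0,0,1]]'; python3 - <<'E'
from h import *
d=cam('scene');cv2.imwrite('pics/s1.png',d['frame'][150:420,180:540])
E
```

```text
t: 2.98
ee_pos: [556.3, 143.6, 140.5]
orientation: [-0.534, -3.096, 0.0]
ft_force: [0.1, -1.5, -0.3]
width: 0.6
grasp_force: 0.0
```

View pics/s1.png

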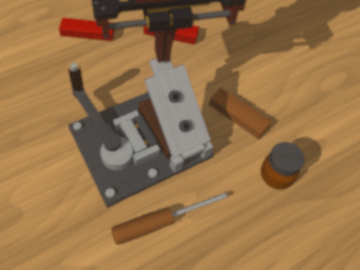

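The plate (crop about (180,115)) is folding ahead of the fingers. I'll keep pushing it over and down.

```bash
python3 -m handwheel '[[14,-5,3,0,0,0,1],[14,-5,3,0,0,0,1],[0,0,10,0,0,0,1],[0,0,0,0,0,0,1],[0,0,0,0,0,0,1]]'; python3 - <<'E'
from h import *
d=cam('scene');cv2.imwrite('pics/s2.png',d['frame'][150:420,180:540])
E
```

```text
t: 3.65
ee_pos: [528.1, 143.5, 124.6]
orientation: [0.534, 3.096, 0.0]
ft_force: [0.8, 0.4, 0.9]
width: 0.4
grasp_force: 0.0
```

View pics/s2.png

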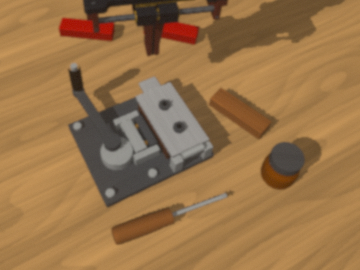

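The plate now looks fully down, with the tab at crop (150,87). I'll check it with a light press on the tab.

```bash
python3 -m handwheel '[[0,0,35,0,0,0,1],[0,0,35,0,0,0,1],[0,0,5,0,0,0,1],[0,0,3,0,0,0,1],[0,0,2,0,0,0,1],[0,0,0,0,0,0,1]]'; python3 go.py 528,143,135 481.4,37.3,135 481.4,37.3,60
```

```text
t: 4.45
ee_pos: [528.5, 143.7, 46.3]
orientation: [0.534, 3.094, 0.001]
ft_force: [-1.8, -0.7, 3.9]
width: 0.7
grasp_force: 2.1
pos [528.5 143.7  46.3] t 4.45 F [-1.8 -0.7  3.9] w 0.7 gf 2.1 toolx [-0.942  0.335 -0.002] z [ 0.002  0.001 -1.   ]
528,143,135 tool shift [  0.1  -0.7 -88.7] 88.7
481.4,37.3,135 tool shift [   8.5 -115.2   -0.2] 115.5
481.4,37.3,60 tool shift [ 0.1 -0.1 75. ] 75.0
```

Contact came at z = 46 mm with 4 N, which matches the height of a closed plate. Next I'll go over the grip with the fingers open.

```bash
python3 -m handwheel '[[0,0,-45,0,0,0,1],[0,0,-45,0,0,0,0.3],[4,-38,0,0,0,0,0],[4,-38,0,0,0,0,0],[1,-39,0,0,0,0,0],[0,0,0,0,0,0,0]]'; python3 go.py 481.4,37.3,60; python3 - <<'E'
from h import *
d=cam('scene');cv2.imwrite('pics/s3.png',cv2.resize(d['frame'][130:370,180:480],None,fx=2,fy=2))
E
```

```text
t: 5.2
ee_pos: [480.1, 36.6, 135.8]
orientation: [0.538, 3.094, 0.0]
ft_force: [0.3, 0.5, -0.3]
width: 46.6
grasp_force: 0.0
pos [480.1  36.6 135.8] t 5.2 F [ 0.3  0.5 -0.3] w 46.6 gf 0.0 toolx [-0.941  0.338 -0.001] z [ 0.001 -0.    -1.   ]
481.4,37.3,60 tool shift [-0.9  1.  75.8] 75.8
```

View pics/s3.png

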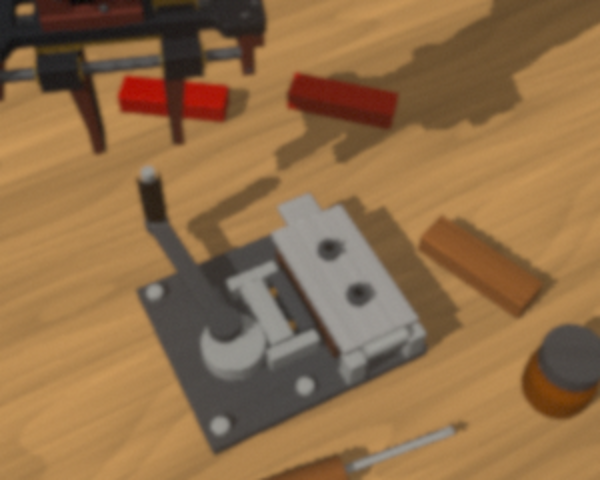

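The plate is down and the fingertips at (100,152) and (180,143) straddle the grip, whose top is at (149,172). I'll descend and close.

```bash
python3 -m handwheel '[[0,0,0,0,0,0,0],[0,0,0,0,0,0,0],[-1,1,26,0,0,0,0],[0,0,26,0,0,0,0],[0,0,25,0,0,0,0],[0,0,0,0,0,0,1],[0,0,0,0,0,0,1],[0,0,0,0,0,0,1],[0,0,0,0,0,0,1]]'; python3 - <<'E'
from h import *
o=np.array([593,118.8]);y=-.0326;R=np.array([[np.cos(y),-np.sin(y)],[np.sin(y),np.cos(y)]])
pv=o+R@[0,-75];p=sensors.get_obs();e=p['ee_pos'][:2]-pv;q=R.T@e;print('r',np.linalg.norm(e),'cam',np.arctan2(-q[1],-q[0]),p['ee_pos'],p['grasp_force'])
from scipy.spatial.transform import Rotation as Ro
T=Ro.from_rotvec(p['orientation']).as_matrix()
th=np.linspace(np.arctan2(-q[1],-q[0]),1.571,13);r=110
X=[np.r_[pv+R@[-r*np.cos(a),-r*np.sin(a)],p['ee_pos'][2]] for a in th]; X[0]=p['ee_pos']
for a,b,c in zip(th[1:],X,X[1:]):print(a.round(2),(T.T@(c-b)).round(1))
E
```

```text
t: 6.38
ee_pos: [482.4, 38.8, 58.5]
orientation: [0.534, 3.094, 0.001]
ft_force: [0.7, 0.4, -0.6]
width: 51.2
grasp_force: 0.0
r 108.29321375773557 cam 0.07923184016865532 [482.3799413   38.79176813  58.46197395] 0.0
0.2 [ -4.4 -12.9  -0. ]
0.33 [ -7.4 -11.5   0. ]
0.45 [ -8.8 -10.5   0. ]
0.58 [-10.   -9.3   0. ]
0.7 [-11.1  -8.    0. ]
0.83 [-12.   -6.5   0. ]
0.95 [-12.7  -5.    0. ]
1.07 [-13.2  -3.4   0. ]
1.2 [-13.6  -1.7   0. ]
1.32 [-13.7  -0.    0. ]
1.45 [-13.6   1.7   0. ]
1.57 [-13.2   3.3   0. ]
```

Still closing, so I'll wait.

```bash
python3 -m handwheel '[[0,0,0,0,0,0,1],[0,0,0,0,0,0,1],[0,0,0,0,0,0,1],[0,0,0,0,0,0,1],[0,0,0,0,0,0,1],[0,0,0,0,0,0,1]]'
```

```text
t: 7.12
ee_pos: [481.8, 38.7, 57.7]
orientation: [-0.534, -3.096, 0.0]
ft_force: [-0.0, -0.6, 1.3]
width: 18.7
grasp_force: 30.0
```

Gripped at 18.7 mm, close to the 19 mm grip. I'll follow the arc in two parts.

```bash
python3 -m handwheel '[[-4,-12.5,0,0,0,0,1],[-7.4,-11.5,0,0,0,0,1],[-8.8,-10.5,0,0,0,0,1],[-10,-9.3,0,0,0,0,1],[-11,-8,0,0,0,0,1],[-12,-6.5,0,0,0,0,1],[0,0,0,0,0,0,1]]'; cat > c.py <<'E'
from h import *
o=np.array([593,118.8]);y=-.0326;R=np.array([[np.cos(y),-np.sin(y)],[np.sin(y),np.cos(y)]])
pv=o+R@[0,-75];p=sensors.get_obs();e=p['ee_pos'][:2]-pv;q=R.T@e;print('r',np.linalg.norm(e),'cam',np.arctan2(-q[1],-q[0]),p['ee_pos'],p['grasp_force'])
from scipy.spatial.transform import Rotation as Ro
T=Ro.from_rotvec(p['orientation']).as_matrix()
g=np.r_[pv+R@[0,-110],p['ee_pos'][2]];print('to goal',T.T@(g-p['ee_pos']),'Fjig',R.T@p['ft_force'][:2])
E
python3 c.py
```

```text
t: 8.0
ee_pos: [514.3, -34.7, 57.7]
orientation: [0.536, 3.092, 0.002]
ft_force: [4.0, 6.2, -2.7]
width: 18.2
grasp_force: 30.0
r 109.46172554482746 cam 0.832973606553049 [514.32205649 -34.71167234  57.71603266] 29.999512592330575
to goal [-78.97473938  -5.10054469   0.20649295] Fjig [3.82750914 6.29390576]
```

```bash
python3 -m handwheel '[[-12.7,-4,0,0,0,0,1],[-13.2,-3.4,0,0,0,0,1],[-13.6,-1.7,0,0,0,0,1],[-13.7,0.5,0,0,0,0,1],[-13.3,1.7,0,0,0,0,1],[-12.5,3.3,0,0,0,0,1],[0,0,0,0,0,0,1],[0,0,0,0,0,0,1]]'; python3 c.py; python3 - <<'E'
from h import *
import pickle
D={n:cam(n) for n in('scene','top')};pickle.dump(D,open('d1.pkl','wb'))
a=cv2.resize(D['scene']['frame'][190:370,225:425],(400,360),interpolation=2);b=cv2.resize(D['top']['frame'][155:335,285:485],(400,360),interpolation=2)
cv2.imwrite('pics/e.png',np.hstack([a,b]))
E
```

```text
t: 9.0
ee_pos: [586.5, -66.0, 57.7]
orientation: [0.533, 3.095, -0.003]
ft_force: [-1.7, -7.4, 2.5]
width: 18.5
grasp_force: 30.0
r 109.86872947607488 cam 1.5663493796489851 [586.48606304 -65.95349202  57.70493261] 30.001786798238754
to goal [-0.50569414  0.02237517  0.00062969] Fjig [-1.45112043 -7.41396355]
```

View pics/e.png

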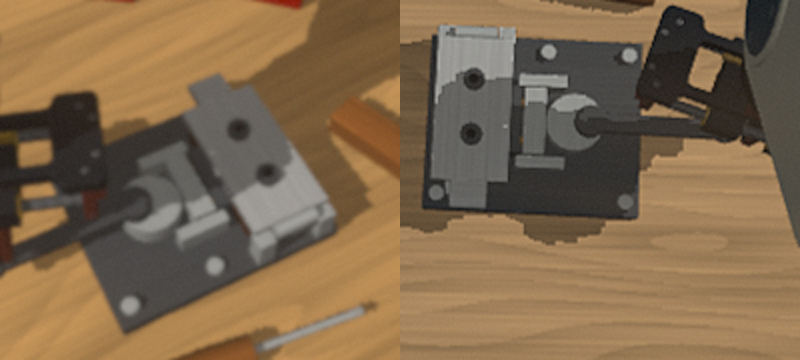

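The close-up shows the plate down. In the top view the lever runs from (588,120) to (728,126), parallel to the plate edge from (424,209) to (638,217), so the cam is at about π/2. The grip still holds with 30 N. The tangential force of -1.45 N agrees with the return spring.

```bash
python3 -m handwheel '[[0,0,0,0,0,0,1],[0,0,0,0,0,0,1],[0,0,0,0,0,0,1]]'; python3 c.py; python3 -c "
from workcell import ctrl
print(ctrl.close_job())"
```

```text
t: 9.48
ee_pos: [586.3, -65.9, 57.7]
orientation: [0.533, 3.095, -0.003]
ft_force: [-1.1, -7.9, 1.5]
width: 18.7
grasp_force: 30.0
r 109.84503760712929 cam 1.5644873110483202 [586.28254907 -65.92205029  57.71979883] 30.001693298108876
to goal [-7.07995126e-01  6.08292943e-02  6.94764637e-04] Fjig [-0.83155396 -7.89392369]
the job is handed in; nothing more can be done
None
```

I handed the job in at about 9.5 s: the guide plate is down and the cam lever is held at about 1.56 rad (highest lift is 1.571) with a 30 N grip; the interface gave no verdict, and I had no direct reading of the jaw's force on the blank.

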